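Seat the proud battery cells, smallest group first

TASK

Three groups of cells in the plywood tray still stand proud of the two rows that are already seated: a single cell, a pair, and a row of three. With closed fingertips press each gently straight down until it is fully home, level with the seated rows: first the single cell, then the pair, then the three, each fully home before the next is started. Do not grip or lift anything, do not push hard (about 20 N is too much), and leave the loose things beside the tray where they are.

Things in the scene. Friction and masses are not known exactly. Their poses are not given: they have to be found in the camera images.
- tray: plywood tray fixed to the bench, 222 (x) by 110 (y) mm, walls 40 high, 10 thick; origin: middle of its underside, at bench height. Five rows run along its y, at x = -80, -40, 0, 40, 80 mm. Rows -40 and 40 hold three seated, fixed cells each, tops 75 mm above the bench. The single, the pair and the three stand in the other rows, in any order; 13 mm gap between cells of neighbouring rows
- single: one green battery cell, 26.5 mm across, 65 mm tall, upright. Slides only up and down in the tray, about 4 N to move it down, stays where left; once home its seat yields from 6 N by 1.5 N/mm and springs back. Starts 8 to 12 mm above home. Origin: middle of the underside (10 mm above the bench when home); z up, y along the row
- pair: two green battery cells, 26.5 mm across, 65 mm tall, upright, side by side 28 mm between centres, flat metal strip on top. Slides only up and down in the tray, about 4 N to move it down, stays where left; once home its seat yields from 6 N by 1.5 N/mm and springs back. Starts 8 to 12 mm above home. Origin: middle of the underside (10 mm above the bench when home); z up, y along the row
- triple: three green battery cells, 26.5 mm across, 65 mm tall, upright, side by side 28 mm between centres, flat metal strip on top. Slides only up and down in the tray, about 4 N to move it down, stays where left; once home its seat yields from 6 N by 1.5 N/mm and springs back. Starts 8 to 12 mm above home. Origin: middle of the underside (10 mm above the bench when home); z up, y along the row
- single_top (a point): middle of the top face of the one-cell group; 83 to 87 mm above the bench at the start, 75 mm when fully home. A good place to press
- pair_top (a point): middle of the top face of the two-cell group, on the strip between its two cells; 83 to 87 mm above the bench at the start, 75 mm when fully home. A good place to press
- triple_top (a point): middle of the top face of the three-cell group, on the strip over its middle cell; 83 to 87 mm above the bench at the start, 75 mm when fully home. A good place to press
- spare_cell: loose cell standing beside the tray, 26.5 mm across, 65 mm tall; origin: middle of its underside. Leave alone
- spool: loose spool of solder with orange flanges, 54 mm across, 41 mm tall; origin: middle of its underside. Leave alone
- cup: loose white plastic bowl, 68 mm across, 50 mm tall; origin: middle of its underside. Leave alone

How it is judged:
By the outcome, as a careful person would: the job done as asked, in the order asked, and still so for the second after the job is handed in, with the robot touching nothing.
It also fails if it takes over 48 s, if anything falls off the work surface, if the arm or the gripper's body presses on something with over 40 N, if the wrist force passes 120 N, or if a joint passes its speed limit or range.

ROBOT

A 7-joint arm with a two-finger parallel gripper is mounted at the origin on the work surface. World frame = base frame: x ahead of the robot, y to its left, z up, the work surface at z = 0. Lengths are in m, angles in rad, forces in N, time in s.
With the tool pointing down it reaches from about 0.375 to 0.925 m from the base axis. Payload 3.1 kg.
Tool frame: the origin (TCP) lies on the centre line of the jaws, within the pads' length; the fingertips stand 11 mm ahead of it and the grasp point (between the pads) lies 8 mm behind it (nose_length is the z of the fingertips in the tool frame, in m); z points along the fingers, x is the direction in which the jaws open and shut, and the axes are right-handed (so a half turn about z gives the same grasp; the last joint's range is limited). The gripper opens to 85 mm and grips with 20 to 120 N. Pads are 22 mm wide; open, the fingers measure 114 mm over their backs; the gripper's body (76 mm by 85 mm) begins 54 mm behind the grasp point. The pads swing forward as they close: fully open they stand 13 mm farther back than shut.
Start: joints at [-1.249, 0.383, 0.044, 1.598, -0.018, 1.161, -0.05], TCP at [0.265, 0.594, 0.242] pointing down, gripper open.
Joint ranges: [-2.61, 2.61], [-0.41, 2.15], [-1.48, 1.57], [0, 2.5], [-1.57, 4.71], [0.05, 1.97], [-2.85, 2.85]. Speed limits (rad/s): [2.79, 2.79, 3.14, 3.14, 3.14, 3.14, 3.14].

INTERFACE

Orientations are given as a 3x3 rotation matrix whose columns are the frame's x, y, z axes.
In Python, from station import observe, camera, get_calibration, finish_job, nose_length gives the robot as it stands. The module is installed in compiled form; this text tells all that it offers.
- The arm moves only by the tool step_arm, never from a script. Its argument "commands" is a list of rows, each a list of 3 entries, a list of its own where there are three numbers: the shift along the tool's x, y, z in mm, then the turn about the tool's z in degrees, then the opening, from 0 (shut) to 1 (fully open). In form: [[[tx, ty, tz], roll, hand], ...]. A call has 1 to 8 rows; each row is the pose to reach, as a shift and turn from the pose commanded when the call began, along the tool's axes at that moment; what a row does not reach only later rows make up. A row lasts 1/12 s, in which the tool goes at most 41.7 mm and 7.16 degrees, less where a joint would pass 70% of its speed; a pose out of reach is approached as far as the arm can. A call with a gripper value outside its range is refused whole. The fingers move at their own pace and stop on an object; the grip force is fixed at half the most. Time passes only in rows, so rows that repeat a pose let the fingers close. It gives the time, the measured TCP pose, the force and the opening at its end, in the units of the state.
- observe(): the state, without advancing time (a new reading comes with each control period).
- camera(name): name is "side" or "top"; returns (picture, depth): 384x512x3 uint8, blue, green, red; 384x512 float32, m along the optical axis (not along the pixel's ray), 0 where there is no reading.
- get_calibration(name): a dict with "fx", "fy", "cx", "cy" (pixels), "rvec" (rotation vector, rad) and "tvec" (3), from world to camera coordinates, as OpenCV has them. Camera axes: x right, y down, z forward; pixel columns grow to the right and rows downward; lengths in m; the calibration is good to about 2 mm. A picture is of the moment at which its call begins. get_calibration takes no time and is no camera call.
- finish_job(): hands the job in, once; it reports no verdict.
The state is a dict: "time": time; "joint_pos": joint angles; "qd": joint speeds; "tau": joint torques, N m; "tool_pos": TCP position; "tool_rot": TCP orientation; "contact_force": force on the tool from outside, world axes, zero at the start; "ft_torque": the same for the moment, N m; "opening": finger opening in m.
Only numpy, scipy, OpenCV 4.12 (cv2) and the standard library are available. Lean on these libraries where they do the work, as an engineer would, in place of code of your own. Each camera call takes 0.05 s, during which the arm holds its last target.

## Working session

There is one attempt and no reset: what is moved stays moved. The work goes in short steps, Python scripts to look and compute and a tool call to move; the robot and the scene stay as the last step left them, time stands still between calls to the robot, and variables do not carry over. Pictures are saved under pics/ and viewed, and the job is handed in when it is done.

Besides the shell and the picture viewer there is one more tool, called as name([rows], argument=value, ...), one row to a line, values as JSON. step_arm: Moves the arm, as the interface text tells. Its arguments: {"type":"object","properties":{"commands":{"type":"array","items":{"type":"array"}}},"required":["commands"]}

```bash
mkdir -p pics; python3 - <<'E'
from station import *
import cv2,numpy as np
s=observe()
for k in s: print(k,np.round(s[k],4).tolist())
print(nose_length if not callable(nose_length) else nose_length())
for n in("top","side"):
    p,d=camera(n);cv2.imwrite(f"pics/{n}0.png",p);np.save(f"{n}0.npy",d);print(n,get_calibration(n))
E
```

```text
time 0.0
joint_pos [-1.2488, 0.3839, 0.0438, 1.5996, -0.0179, 1.1612, -0.0499]
qd [-0.0022, 0.0005, -0.0012, -0.0003, 0.0007, 0.0006, -0.0018]
tau [0.0001, -43.3459, 1.0246, -24.9512, 0.0106, 0.0112, 0.0]
tool_pos [0.2646, 0.5927, 0.2408]
tool_rot [[0.4075, 0.9132, -0.001], [0.9132, -0.4075, -0.0026], [-0.0027, 0.0002, -1.0]]
contact_force [0.5504, 0.341, 0.1978]
ft_torque [-0.0037, -0.0092, -0.0002]
opening 0.0855
0.011
top {'fx': 483.0037508472353, 'fy': 483.0037508472353, 'cx': 252.28168370430168, 'cy': 183.74239512203255, 'rvec': array([ 2.19482651, -2.14740154,  0.15834605]), 'tvec': array([0.02980545, 0.61473975, 0.8725318 ])}
side {'fx': 371.72103173713765, 'fy': 371.72103173713765, 'cx': 256.9325398787014, 'cy': 191.56912401453783, 'rvec': array([ 0.58236645, -2.51006377,  1.40558946]), 'tvec': array([0.5399428 , 0.17897365, 0.53600693])}
```

View pics/top0.png

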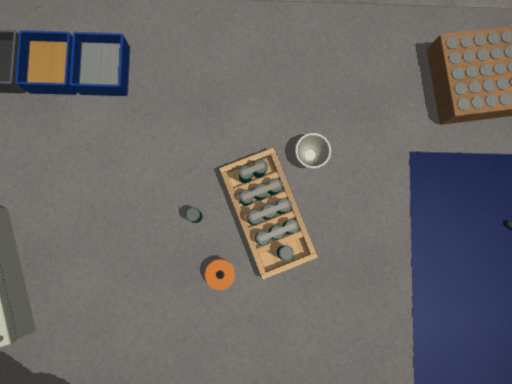

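View pics/side0.png

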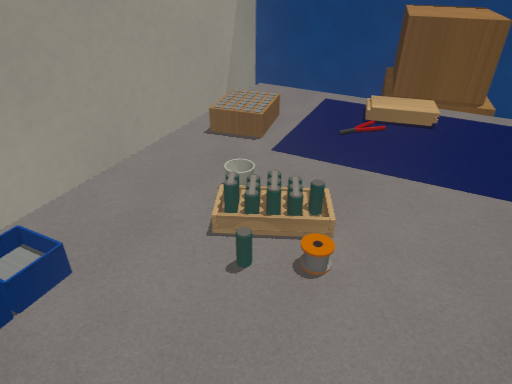

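The top view shows the tray centred near (268,213). Its rows are the pair at about (253,170), a seated row at (261,191), the triple at (270,211), a seated row at (277,232), and the single at about (286,254). The cup (313,151), spare cell (194,215) and spool (220,275) stand clear of it. Next I'll measure the tops.

```bash
cat > h.py <<'E'
import cv2,numpy as np
from station import *
def cal(n):
    c=get_calibration(n);R=cv2.Rodrigues(c['rvec'])[0];return c,R,np.array(c['tvec'])
def cloud(n,d):
    c,R,t=cal(n);v,u=np.mgrid[:d.shape[0],:d.shape[1]]
    P=np.stack([(u-c['cx'])/c['fx']*d,(v-c['cy'])/c['fy']*d,d],-1)
    return (P-t)@R
def ray(n,u,v,z):
    c,R,t=cal(n);o=-R.T@t;r=R.T@np.array([(u-c['cx'])/c['fx'],(v-c['cy'])/c['fy'],1]);return o+r*(z-o[2])/r[2]
E
python3 - <<'E'
from h import *
p=cv2.imread('pics/top0.png');d=np.load('top0.npy');W=cloud('top',d)
z=W[...,2]
print('bench',np.median(z[200:240,330:400]))
x0,y0,x1,y1=210,140,325,285
roi=np.zeros(z.shape,bool);roi[y0:y1,x0:x1]=1
m=roi&(z>.066)&(z<.1)
n,l,st,ce=cv2.connectedComponentsWithStats(m.astype(np.uint8))
for i in range(1,n):
    if st[i,4]>15:
        q=W[l==i];print(st[i],ce[i].round(1),'z med',np.round(np.median(q[:,2]),4),'ray',ray('top',*ce[i],np.median(q[:,2])).round(4),cv2.minAreaRect(np.float32(q[:,:2]*1000)))
hsv=cv2.cvtColor(p,cv2.COLOR_BGR2HSV)
w=(roi&(hsv[...,0]>8)&(hsv[...,0]<25)&(hsv[...,1]>90)&(hsv[...,2]>90)&(z>.03)&(z<.05))
q=W[w];print(cv2.minAreaRect(np.float32(q[:,:2]*1000)),w.sum(),np.median(q[:,2]))
big=cv2.resize(p[y0:y1,x0:x1],None,fx=4,fy=4,interpolation=2);mm=cv2.resize((m*255).astype(np.uint8)[y0:y1,x0:x1],None,fx=4,fy=4,interpolation=0)
b2=big.copy();c,_=cv2.findContours(mm,0,2);cv2.drawContours(b2,c,-1,(0,0,255),1)
cv2.imwrite('pics/topz.png',cv2.resize(b2,None,fx=1,fy=1))
E
```

```text
bench -0.000658987178804882
[239 159  29  22 371] [252.9 169.2] z med 0.086 ray [0.6341 0.0438 0.086 ] ((635.061279296875, 43.63628387451172), (26.034435272216797, 53.792842864990234), 23.650514602661133)
[240 178  43  26 511] [260.7 190.2] z med 0.0745 ray [0.5979 0.0287 0.0745] ((598.364013671875, 28.479759216308594), (26.048160552978516, 81.4996337890625), 22.315927505493164)
[248 198  44  26 539] [269.2 210.5] z med 0.0857 ray [0.5611 0.0134 0.0857] ((561.41259765625, 13.078372955322266), (25.536514282226562, 81.53758239746094), 22.763181686401367)
[256 219  44  26 523] [277.2 231.5] z med 0.0744 ray [ 0.5246 -0.0021  0.0744] ((524.7484130859375, -2.4371910095214844), (25.73342514038086, 81.98497009277344), 22.811321258544922)
[279 246  15  15 181] [285.8 252.7] z med 0.0832 ray [ 0.4877 -0.0171  0.0832] ((487.0915832519531, -17.580768585205078), (24.517223358154297, 24.81783103942871), 0.4563031494617462)
((544.1622314453125, 56.17536163330078), (221.190673828125, 200.9282989501953), 22.51455307006836) 3341 0.038592715591614535
```

View pics/topz.png

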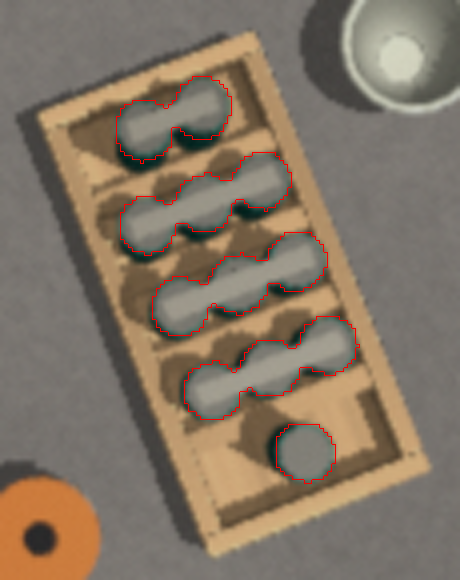

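All five tops fit: the sizes, the 40 mm spacing and the seated height of 74.5 mm (true value 75) agree with the task. The row axis is at about 112.6°. I'll shut the gripper and move above the single, with the jaw axis along the row.

```bash
cat >> h.py <<'E'
T={'single':(.4877,-.0171),'triple':(.5611,.0134),'pair':(.6341,.0438)}
def rel(name,ztip):
    s=observe();R=s['tool_rot'];g=np.array([*T[name],ztip+.011]);d=R.T@(g-s['tool_pos'])
    a=np.degrees(np.arctan2(R[1,0],R[0,0]));print(name,'shift mm',(d*1000).round(1),'roll',round(-(112.6-a),1),'tip z',round(s['tool_pos'][2]-.011,4),'F',np.round(s['contact_force'],2),'t',s['time'],'open',s['opening'])
E
python3 -c "
from h import *
rel('single',.14)"
```

```text
single shift mm [-465.8  452.3   91.2] roll -46.6 tip z 0.23 F [0.51 0.03 0.14] t 0.1 open 0.0853074826674944
```

step_arm([
  [[-29,28,0],-6,0],
  [[-58,56,0],-12,0],
  [[-87,84,0],-18,0],
  [[-116,112,0],-24,0],
  [[-145,140,0],-30,0],
  [[-174,168,0],-36,0],
  [[-203,196,0],-42,0],
  [[-232,224,0],-46.6,0],
])

```text
time: 0.77
tool_pos: [0.3749, 0.2881, 0.2419]
tool_rot: [[-0.388, 0.922, -0.001], [0.922, 0.388, -0.0], [-0.0, -0.001, -1.0]]
contact_force: [1.4, -0.6, 0.8]
opening: -0.0002
```

```bash
python3 -c "
from h import *
rel('single',.14)"
```

```text
single shift mm [-325.1  -14.4   90.9] roll 0.2 tip z 0.2309 F [ 1.44 -0.61  0.79] t 0.7667 open -0.000206255055831457
```

step_arm([
  [[-40,0,0],0,0],
  [[-80,-2,10],0,0],
  [[-120,-5,20],0,0],
  [[-160,-8,30],0,0],
  [[-200,-10,40],0,0],
  [[-240,-12,50],0,0],
  [[-280,-14,55],0,0],
  [[-310,-14,60],0,0],
])

```text
time: 1.43
tool_pos: [0.4805, -0.0053, 0.1816]
tool_rot: [[-0.38, 0.925, -0.001], [0.925, 0.38, -0.001], [-0.001, -0.001, -1.0]]
contact_force: [1.1, 1.0, -0.1]
opening: -0.0
```

step_arm([
  [[0,0,0],0,0],
  [[0,0,0],0,0],
  [[0,0,0],0,0],
  [[0,0,0],0,0],
])

```text
time: 1.77
tool_pos: [0.4804, 0.0005, 0.1821]
tool_rot: [[-0.386, 0.922, -0.001], [0.922, 0.386, 0.001], [0.001, -0.0, -1.0]]
contact_force: [0.0, -0.5, 0.9]
opening: 0.0
```

```bash
python3 -c "
from h import *
rel('single',.095)"
```

```text
single shift mm [-19.2  -0.1  76.1] roll 0.1 tip z 0.1711 F [ 0.04 -0.49  0.86] t 1.7667 open 3.884712247300099e-05
```

step_arm([
  [[-10,0,20],0,0],
  [[-19,0,40],0,0],
  [[-19,0,55],0,0],
  [[-19,0,66],0,0],
  [[-19,0,66],0,0],
  [[-19,0,66],0,0],
  [[-19,0,66],0,0],
])

```text
time: 2.35
tool_pos: [0.4888, -0.0178, 0.117]
tool_rot: [[-0.385, 0.923, 0.001], [0.923, 0.385, 0.001], [-0.0, 0.001, -1.0]]
contact_force: [0.2, -0.2, 0.2]
opening: 0.0001
```

```bash
python3 -c "
from h import *
for n in('side','top'):
    p,d=camera(n);np.save(n+'1.npy',d)
    x,y=(200,150) if n=='side' else (210,150)
    cv2.imwrite(f'pics/{n}1.png',cv2.resize(p[y:y+120,x:x+150],None,fx=5,fy=5,interpolation=2))
for i in range(3): rel('single',.085)
"
```

```text
single shift mm [ 1.5 -1.  21.4] roll 0.0 tip z 0.1064 F [-0.23 -0.1   0.81] t 2.45 open -0.00015628207196190463
single shift mm [ 1.5 -1.  21.4] roll 0.0 tip z 0.1064 F [-0.23 -0.1   0.81] t 2.45 open -0.00015628207196190463
single shift mm [ 1.5 -1.  21.4] roll 0.0 tip z 0.1064 F [-0.23 -0.1   0.81] t 2.45 open -0.00015628207196190463
```

View pics/side1.png

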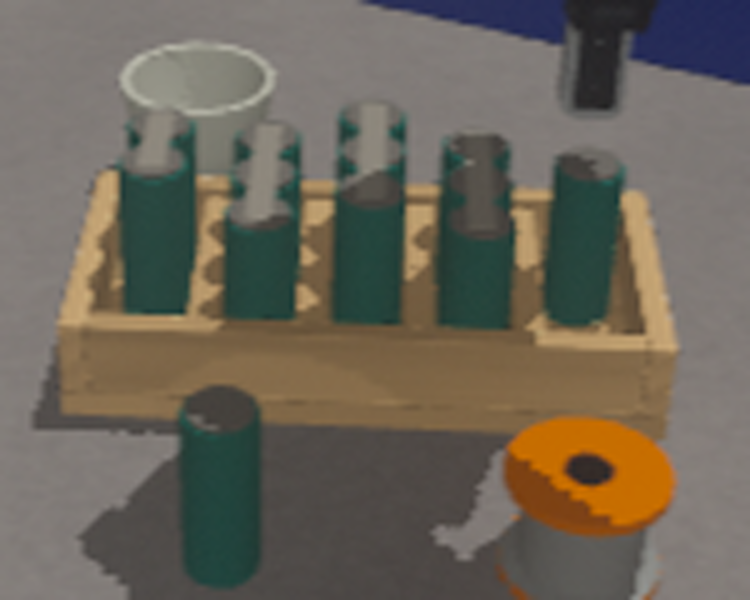

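View pics/top1.png

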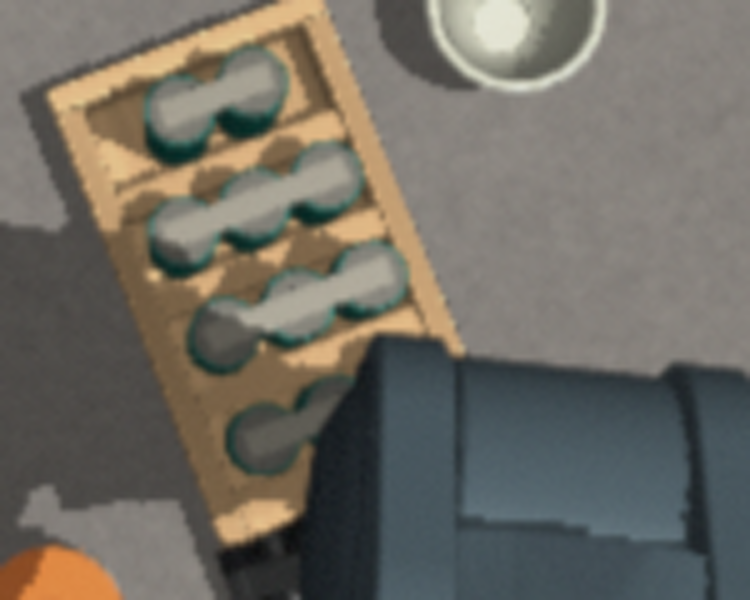

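The side crop shows the shut fingertips at about (590,110), right over the single's top at (588,162). The top crop shows the arm hiding the single. I'll check the alignment numerically in the side view.

```bash
python3 - <<'E'
from h import *
c,R,t=cal('side')
for P in [(.4877,-.0171,.0837),(.4885,-.0178,.1064)]:
    q,_=cv2.projectPoints(np.float64([P]),c['rvec'],c['tvec'],np.array([[c['fx'],0,c['cx']],[0,c['fy'],c['cy']],[0,0,1.]]),None)
    q=q.ravel();print(P,'px',q.round(1),'crop',((q-[200,150])*5).round())
W=cloud('side',np.load('side1.npy'))
b=W[140:195,300:335].reshape(-1,3)
tip=b[(b[:,2]>.103)&(b[:,2]<.125)&(np.hypot(b[:,0]-.488,b[:,1]+.017)<.03)]
top=b[(b[:,2]>.081)&(b[:,2]<.087)&(np.hypot(b[:,0]-.488,b[:,1]+.017)<.03)]
for n,q in(('tip',tip),('top',top)): print(n,len(q),q.min(0).round(4),q.max(0).round(4),q.mean(0).round(4))
for u,v in((590,162),): print(ray('side',200+u/5,150+v/5,.0837))
E
```

```text
(0.4877, -0.0171, 0.0837) px [316.3 182.8] crop [582. 164.]
(0.4885, -0.0178, 0.1064) px [317.3 171.6] crop [586. 108.]
tip 106 [ 0.4765 -0.0184  0.1059] [ 0.5013 -0.0029  0.1248] [ 0.4865 -0.0099  0.1162]
top 90 [ 0.4744 -0.0305  0.0811] [ 0.4984 -0.0054  0.0862] [ 0.4863 -0.0165  0.084 ]
[ 0.48540769 -0.01980765  0.0837    ]
```

The tip and the cell agree to within about 2 mm. Now I'll descend.

step_arm([
  [[0,0,4],0,0],
  [[0,0,8],0,0],
  [[0,0,12],0,0],
  [[0,0,16],0,0],
  [[0,0,19],0,0],
  [[0,0,21],0,0],
  [[0,0,22],0,0],
  [[0,0,22],0,0],
])

```text
time: 3.12
tool_pos: [0.4881, -0.0189, 0.0941]
tool_rot: [[-0.383, 0.924, -0.0], [0.924, 0.383, -0.0], [0.0, -0.0, -1.0]]
contact_force: [-0.4, 0.9, -0.5]
opening: -0.0001
```

step_arm([
  [[0,0,0.5],0,0],
  [[0,0,1],0,0],
  [[0,0,1.5],0,0],
  [[0,0,2],0,0],
  [[0,0,2.5],0,0],
  [[0,0,3],0,0],
  [[0,0,3],0,0],
  [[0,0,3],0,0],
])

```text
time: 3.78
tool_pos: [0.4883, -0.0189, 0.0913]
tool_rot: [[-0.383, 0.924, 0.0], [0.924, 0.383, -0.0], [-0.0, 0.0, -1.0]]
contact_force: [-0.9, 0.1, 3.9]
opening: -0.0
```

The tip is at 80.3 mm with 3.9 N, so the single is sliding.

step_arm([
  [[0,0,0.6],0,0],
  [[0,0,1.2],0,0],
  [[0,0,1.8],0,0],
  [[0,0,2.4],0,0],
  [[0,0,3],0,0],
  [[0,0,3.5],0,0],
  [[0,0,4],0,0],
  [[0,0,4],0,0],
])

```text
time: 4.45
tool_pos: [0.4882, -0.0188, 0.0872]
tool_rot: [[-0.384, 0.924, 0.0], [0.924, 0.384, -0.0], [-0.0, 0.0, -1.0]]
contact_force: [-1.1, -1.2, 3.3]
opening: -0.0003
```

step_arm([
  [[0,0,0.5],0,0],
  [[0,0,1],0,0],
  [[0,0,1.5],0,0],
  [[0,0,1.5],0,0],
  [[0,0,1.5],0,0],
])

```text
time: 4.87
tool_pos: [0.4883, -0.0188, 0.086]
tool_rot: [[-0.383, 0.924, 0.0], [0.924, 0.383, 0.0], [0.0, 0.0, -1.0]]
contact_force: [-0.9, -0.6, 6.6]
opening: -0.0002
```

step_arm([
  [[0,0,0.5],0,0],
  [[0,0,1],0,0],
  [[0,0,1],0,0],
  [[0,0,1],0,0],
  [[0,0,1],0,0],
])

```text
time: 5.28
tool_pos: [0.4884, -0.0188, 0.0852]
tool_rot: [[-0.383, 0.924, 0.0], [0.924, 0.383, 0.0], [0.0, 0.0, -1.0]]
contact_force: [-0.8, -0.0, 6.6]
opening: 0.0
```

step_arm([
  [[0,0,0.5],0,0],
  [[0,0,0.8],0,0],
  [[0,0,0.8],0,0],
  [[0,0,0.8],0,0],
])

```text
time: 5.62
tool_pos: [0.4885, -0.0188, 0.0846]
tool_rot: [[-0.383, 0.924, 0.0], [0.924, 0.383, 0.0], [0.0, 0.0, -1.0]]
contact_force: [-1.8, -0.1, 8.1]
opening: -0.0003
```

At 8.1 N the tip is 1.4 mm below 75, which matches the seat yield (6 + 1.5 × 1.4 = 8.1 N), so the single is home. I'll lift, move over to the pair, and verify with the cameras.

step_arm([
  [[0,0,-5],0,0],
  [[0,0,-15],0,0],
  [[0,0,-40],0,0],
  [[0,20,-45],0,0],
  [[1,55,-45],0,0],
  [[2,90,-45],0,0],
  [[2,125,-45],0,0],
  [[2,158,-45],0,0],
])

```text
time: 6.28
tool_pos: [0.6344, 0.0451, 0.129]
tool_rot: [[-0.384, 0.923, -0.0], [0.923, 0.384, 0.001], [0.001, 0.0, -1.0]]
contact_force: [0.4, 0.4, 0.1]
opening: -0.0003
```

step_arm([
  [[0,0,0],0,0],
  [[0,0,0],0,0],
  [[0,0,0],0,0],
])

```text
time: 6.53
tool_pos: [0.6321, 0.0432, 0.1283]
tool_rot: [[-0.383, 0.924, -0.002], [0.924, 0.383, -0.001], [0.0, -0.003, -1.0]]
contact_force: [0.5, 0.4, 0.7]
opening: -0.0
```

```bash
cat > look.py <<'E'
from h import *
import sys
k=sys.argv[1];W={}
for n in('side','top'):
    p,d=camera(n);W[n]=cloud(n,d)
    x,y=(200,150) if n=='side' else (210,150)
    cv2.imwrite(f'pics/{n}{k}.png',cv2.resize(p[y:y+120,x:x+150],None,fx=5,fy=5,interpolation=2))
e=np.array([-.384,.923])
C=dict(T,seatA=(.5979,.0287),seatB=(.5246,-.0021))
for n in W:
  for m,c in C.items():
    q=W[n].reshape(-1,3);r=q[:,:2]-c
    offs={'single':(0,),'pair':(-.014,.014)}.get(m,(-.028,0,.028))
    o=[]
    for f in offs:
        k_=np.linalg.norm(r-f*e,axis=1)<.009
        h=q[k_,2];h=h[(h>.068)&(h<.092)]
        o.append((len(h),round(float(np.median(h))*1000,1) if len(h) else None))
    print(n,m,o)
for m in T: rel(m,.09)
E
python3 look.py 2
```

```text
side single [(39, 75.2)]
side triple [(33, 86.7), (34, 87.0), (47, 86.8)]
side pair [(33, 87.1), (42, 87.1)]
side seatA [(34, 75.3), (38, 75.6), (46, 75.3)]
side seatB [(33, 75.7), (37, 75.5), (48, 75.4)]
top single [(0, None)]
top triple [(0, None), (0, None), (0, None)]
top pair [(0, None), (0, None)]
top seatA [(0, None), (0, None), (0, None)]
top seatB [(0, None), (0, None), (0, None)]
single shift mm [   0.  -155.7   27.9] roll -0.1 tip z 0.1176 F [ 0.59  0.38 -0.42] t 6.6333 open -0.0002994390163767451
triple shift mm [  0.2 -76.2  27.8] roll -0.1 tip z 0.1176 F [ 0.59  0.38 -0.42] t 6.6333 open -0.0002994390163767451
pair shift mm [ 0.4  2.9 27.6] roll -0.1 tip z 0.1176 F [ 0.59  0.38 -0.42] t 6.6333 open -0.0002994390163767451
```

View pics/side2.png

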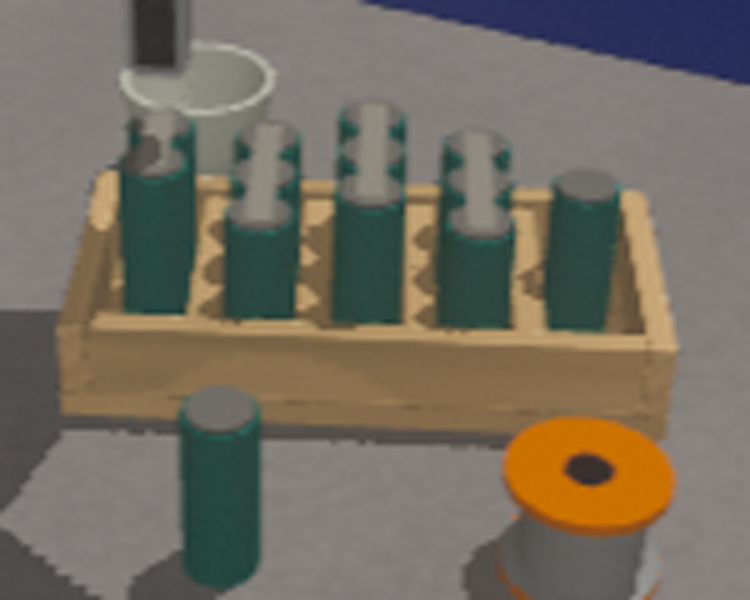

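The single's top reads 75.2 mm, level with the seated rows (75.3–75.7). The side crop shows the tip over the pair, left at about (160,70). Pressing the pair next.

step_arm([
  [[0,1,5],0,0],
  [[0,2,10],0,0],
  [[0,2,15],0,0],
  [[0,2,20],0,0],
  [[0,2,24],0,0],
  [[0,2,27],0,0],
  [[0,2,27],0,0],
  [[0,2,27],0,0],
])

```text
time: 7.3
tool_pos: [0.635, 0.0444, 0.1016]
tool_rot: [[-0.384, 0.924, -0.001], [0.924, 0.384, -0.0], [0.0, -0.001, -1.0]]
contact_force: [0.2, -0.7, -0.2]
opening: -0.0001
```

step_arm([
  [[0,0,0.7],0,0],
  [[0,0,1.4],0,0],
  [[0,0,2.1],0,0],
  [[0,0,2.8],0,0],
  [[0,0,3.5],0,0],
  [[0,0,4.2],0,0],
  [[0,0,5],0,0],
  [[0,0,5],0,0],
])

```text
time: 7.97
tool_pos: [0.6354, 0.0445, 0.0975]
tool_rot: [[-0.383, 0.924, 0.0], [0.924, 0.383, 0.0], [0.0, 0.0, -1.0]]
contact_force: [-1.3, 1.0, 2.7]
opening: 0.0002
```

Tip at 86.5 mm, contact.

step_arm([
  [[0,0,0.7],0,0],
  [[0,0,1.4],0,0],
  [[0,0,2.1],0,0],
  [[0,0,2.8],0,0],
  [[0,0,3.5],0,0],
  [[0,0,4.2],0,0],
  [[0,0,5],0,0],
  [[0,0,5],0,0],
])

```text
time: 8.63
tool_pos: [0.6353, 0.0444, 0.0918]
tool_rot: [[-0.383, 0.924, 0.0], [0.924, 0.383, -0.0], [-0.0, 0.0, -1.0]]
contact_force: [-0.9, -0.8, 3.6]
opening: 0.0001
```

step_arm([
  [[0,0,0.6],0,0],
  [[0,0,1.2],0,0],
  [[0,0,1.8],0,0],
  [[0,0,2.4],0,0],
  [[0,0,3],0,0],
  [[0,0,3.5],0,0],
  [[0,0,4],0,0],
  [[0,0,4],0,0],
])

```text
time: 9.3
tool_pos: [0.6352, 0.0444, 0.0879]
tool_rot: [[-0.384, 0.924, 0.0], [0.924, 0.384, -0.0], [-0.0, 0.0, -1.0]]
contact_force: [0.4, 0.0, 3.8]
opening: -0.0002
```

Tip at 76.9 mm.

step_arm([
  [[0,0,0.5],0,0],
  [[0,0,1],0,0],
  [[0,0,1.5],0,0],
  [[0,0,2],0,0],
  [[0,0,2],0,0],
  [[0,0,2],0,0],
])

```text
time: 9.8
tool_pos: [0.6353, 0.0445, 0.0862]
tool_rot: [[-0.383, 0.924, 0.0], [0.924, 0.383, 0.0], [0.0, 0.0, -1.0]]
contact_force: [-0.3, -0.0, 4.8]
opening: 0.0003
```

step_arm([
  [[0,0,0.5],0,0],
  [[0,0,1],0,0],
  [[0,0,1.3],0,0],
  [[0,0,1.3],0,0],
  [[0,0,1.3],0,0],
])

```text
time: 10.22
tool_pos: [0.6354, 0.0444, 0.0854]
tool_rot: [[-0.383, 0.924, 0.0], [0.924, 0.383, 0.0], [0.0, 0.0, -1.0]]
contact_force: [-0.6, 1.2, 7.4]
opening: -0.0001
```

step_arm([
  [[0,0,0.5],0,0],
  [[0,0,1],0,0],
  [[0,0,1],0,0],
  [[0,0,1],0,0],
])

```text
time: 10.55
tool_pos: [0.6355, 0.0444, 0.0847]
tool_rot: [[-0.383, 0.924, 0.0], [0.924, 0.383, 0.0], [0.0, 0.001, -1.0]]
contact_force: [-1.1, 0.1, 7.9]
opening: -0.0002
```

step_arm([
  [[0,0,-5],0,0],
  [[0,0,-15],0,0],
  [[0,0,-40],0,0],
  [[0,-20,-45],0,0],
  [[0,-50,-45],0,0],
  [[0,-80,-45],0,0],
  [[0,-80,-45],0,0],
  [[0,-80,-45],0,0],
])

```text
time: 11.22
tool_pos: [0.5584, 0.0123, 0.1278]
tool_rot: [[-0.381, 0.924, -0.003], [0.924, 0.381, -0.0], [0.001, -0.003, -1.0]]
contact_force: [0.0, -0.3, 0.6]
opening: 0.0002
```

```bash
python3 look.py 3
```

```text
side single [(41, 75.4)]
side triple [(33, 86.8), (35, 86.8), (45, 86.8)]
side pair [(33, 75.5), (44, 75.3)]
side seatA [(31, 75.6), (36, 75.6), (45, 75.4)]
side seatB [(32, 75.7), (37, 75.5), (42, 75.6)]
top single [(0, None)]
top triple [(0, None), (0, None), (0, None)]
top pair [(0, None), (20, 74.4)]
top seatA [(0, None), (0, None), (0, None)]
top seatB [(0, None), (0, None), (0, None)]
single shift mm [ -0.5 -80.4  27.8] roll -0.0 tip z 0.1178 F [-0.25 -0.76  0.86] t 11.3167 open -1.1598242505757955e-05
triple shift mm [-0.5 -0.9 27.8] roll -0.0 tip z 0.1178 F [-0.25 -0.76  0.86] t 11.3167 open -1.1598242505757955e-05
pair shift mm [-0.4 78.2 27.9] roll -0.0 tip z 0.1178 F [-0.25 -0.76  0.86] t 11.3167 open -1.1598242505757955e-05
```

View pics/side3.png

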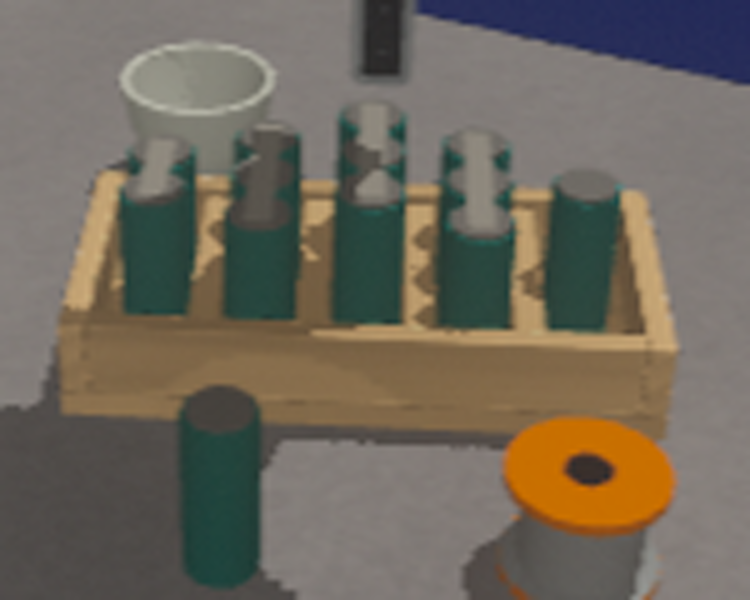

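The pair is level at 75.3–75.5 mm. The side crop shows the tip at (383,75), over the triple's middle cell. Pressing the triple now.

step_arm([
  [[0,0,5],0,0],
  [[0,0,10],0,0],
  [[0,0,15],0,0],
  [[0,0,20],0,0],
  [[0,0,24],0,0],
  [[0,0,27],0,0],
  [[0,0,27],0,0],
  [[0,0,27],0,0],
])

```text
time: 11.98
tool_pos: [0.5611, 0.0136, 0.1013]
tool_rot: [[-0.383, 0.924, -0.001], [0.924, 0.383, -0.0], [0.0, -0.001, -1.0]]
contact_force: [-0.1, 0.7, 0.4]
opening: 0.0001
```

step_arm([
  [[0,0,0.7],0,0],
  [[0,0,1.4],0,0],
  [[0,0,2.1],0,0],
  [[0,0,2.8],0,0],
  [[0,0,3.5],0,0],
  [[0,0,4.2],0,0],
  [[0,0,5],0,0],
  [[0,0,5],0,0],
])

```text
time: 12.65
tool_pos: [0.5614, 0.0137, 0.097]
tool_rot: [[-0.383, 0.924, 0.0], [0.924, 0.383, 0.0], [0.0, 0.0, -1.0]]
contact_force: [-0.5, -0.1, 2.3]
opening: -0.0001
```

step_arm([
  [[0,0,0.7],0,0],
  [[0,0,1.4],0,0],
  [[0,0,2.1],0,0],
  [[0,0,2.8],0,0],
  [[0,0,3.5],0,0],
  [[0,0,4.2],0,0],
  [[0,0,5],0,0],
  [[0,0,5],0,0],
])

```text
time: 13.32
tool_pos: [0.5614, 0.0137, 0.0915]
tool_rot: [[-0.383, 0.924, 0.0], [0.924, 0.383, -0.0], [-0.0, 0.0, -1.0]]
contact_force: [-0.8, 0.2, 2.8]
opening: -0.0
```

step_arm([
  [[0,0,0.6],0,0],
  [[0,0,1.2],0,0],
  [[0,0,1.8],0,0],
  [[0,0,2.4],0,0],
  [[0,0,3],0,0],
  [[0,0,3.5],0,0],
  [[0,0,4],0,0],
  [[0,0,4],0,0],
])

```text
time: 13.98
tool_pos: [0.5613, 0.0137, 0.0876]
tool_rot: [[-0.383, 0.924, 0.0], [0.924, 0.383, -0.0], [-0.0, 0.0, -1.0]]
contact_force: [-0.4, -0.8, 3.6]
opening: -0.0001
```

step_arm([
  [[0,0,0.5],0,0],
  [[0,0,1],0,0],
  [[0,0,1.5],0,0],
  [[0,0,2],0,0],
  [[0,0,2],0,0],
  [[0,0,2],0,0],
])

```text
time: 14.48
tool_pos: [0.5615, 0.0137, 0.086]
tool_rot: [[-0.383, 0.924, 0.0], [0.924, 0.383, 0.0], [0.0, 0.0, -1.0]]
contact_force: [-0.8, 0.0, 6.6]
opening: 0.0
```

step_arm([
  [[0,0,0.5],0,0],
  [[0,0,1],0,0],
  [[0,0,1],0,0],
  [[0,0,1],0,0],
])

```text
time: 14.82
tool_pos: [0.5615, 0.0138, 0.0853]
tool_rot: [[-0.383, 0.924, 0.0], [0.924, 0.383, 0.0], [0.0, 0.0, -1.0]]
contact_force: [-2.2, 1.0, 8.1]
opening: 0.0002
```

step_arm([
  [[0,0,0.5],0,0],
  [[0,0,0.8],0,0],
  [[0,0,0.8],0,0],
  [[0,0,0.8],0,0],
])

```text
time: 15.15
tool_pos: [0.5616, 0.0137, 0.0846]
tool_rot: [[-0.383, 0.924, 0.0], [0.924, 0.383, 0.0], [0.0, 0.0, -1.0]]
contact_force: [-1.5, 0.1, 8.2]
opening: -0.0001
```

step_arm([
  [[0,0,-5],0,0],
  [[0,0,-15],0,0],
  [[0,0,-40],0,0],
  [[0,0,-70],0,0],
  [[0,0,-100],0,0],
  [[30,0,-110],0,0],
  [[65,0,-110],0,0],
  [[100,0,-110],0,0],
])

```text
time: 15.82
tool_pos: [0.5233, 0.106, 0.1954]
tool_rot: [[-0.38, 0.925, 0.003], [0.925, 0.38, 0.001], [-0.0, 0.003, -1.0]]
contact_force: [0.8, 0.9, -0.9]
opening: 0.0004
```

step_arm([
  [[40,0,0],0,0],
  [[80,0,0],0,0],
  [[120,0,0],0,0],
  [[150,0,0],0,0],
  [[150,0,0],0,0],
  [[150,0,0],0,0],
])

```text
time: 16.32
tool_pos: [0.4636, 0.247, 0.1935]
tool_rot: [[-0.389, 0.921, -0.001], [0.921, 0.389, -0.0], [0.0, -0.001, -1.0]]
contact_force: [0.5, -0.7, -0.0]
opening: 0.0003
```

```bash
python3 look.py 4
```

```text
side single [(40, 75.2)]
side triple [(0, None), (0, None), (0, None)]
side pair [(31, 75.4), (45, 75.2)]
side seatA [(34, 75.6), (39, 75.6), (44, 75.3)]
side seatB [(33, 75.6), (36, 75.6), (45, 75.5)]
top single [(83, 74.3)]
top triple [(77, 74.8), (77, 74.9), (80, 74.6)]
top pair [(76, 74.8), (77, 74.7)]
top seatA [(77, 74.8), (78, 74.9), (77, 75.0)]
top seatB [(79, 74.9), (82, 75.1), (82, 74.6)]
single shift mm [-249.  -79.   93.] roll -0.1 tip z 0.1826 F [ 0.98  0.78 -0.29] t 16.4167 open -8.42442835527154e-05
triple shift mm [-248.9    0.4   92.9] roll -0.1 tip z 0.1826 F [ 0.98  0.78 -0.29] t 16.4167 open -8.42442835527154e-05
pair shift mm [-248.7   79.5   92.8] roll -0.1 tip z 0.1826 F [ 0.98  0.78 -0.29] t 16.4167 open -8.42442835527154e-05
```

View pics/side4.png

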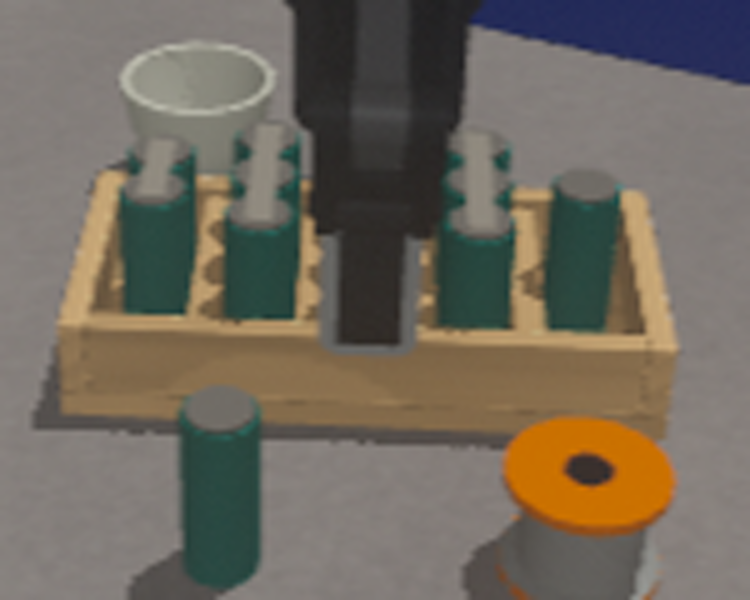

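View pics/top4.png

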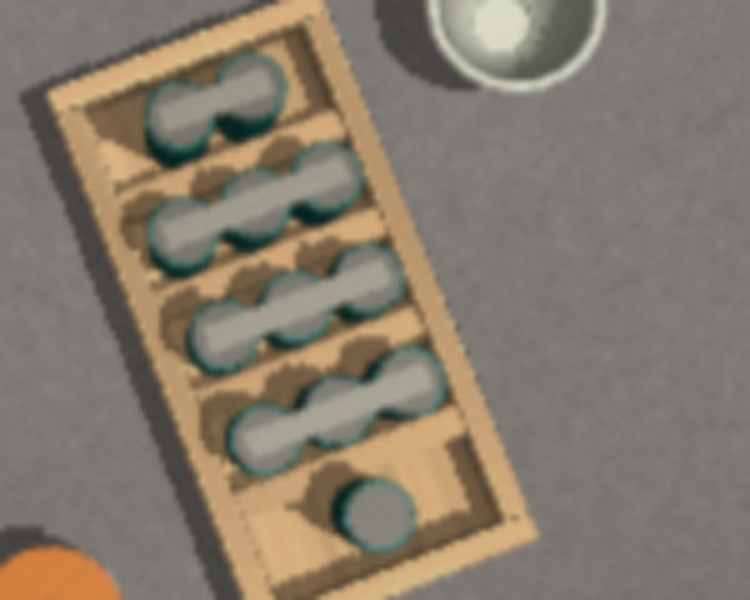

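The top view shows every group level with the seated rows, and nothing beside the tray has moved. Handing in.

```bash
python3 -c "
from station import *
print(finish_job())"
```

```text
the job is handed in; nothing more can be done
None
```

I pressed the single, then the pair, then the three fully home with shut fingertips, and handed the job in at about 16.4 s. I lifted clear after each press and checked the single and the pair by camera before starting the next group.

**Force:** each press ended at about 8 N upward, with the tip roughly 1.4 mm below the 75 mm home height. That matches the seat yielding. The highest vertical reading between moves was 8.2 N.

**Final heights:**

| Group | Top camera (mm) | Side camera (mm) |
|---|---|---|
| Single | 74.3 | 75.2 |
| Pair | 74.7–74.8 | 75.2–75.4 |
| Three | 74.6–74.9 | hidden by the gripper |
| Seated rows | 74.6–75.1 | 75.3–75.6 |

- **Disagreements:** the two cameras differ by about 0.6 mm throughout, seated rows included. The single reads up to 0.4 mm lower than the other groups, possibly because it has no metal strip on top.
- **Not cross-checked:** the three's final level comes from the top camera only, backed by the press force.

By eye, the spare cell, spool and cup had not moved in the pictures, and the arm was clear of everything at the end.

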